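Lock the forming die: knock its proud pins home with the brass mallet

TASK

Two of the three lock pins on the forming die still stand proud. Pick up the brass mallet, knock each of them with a brisk blow (or more) of the mallet's face, touching the pins with nothing but the mallet, until all three are fully home on their collars, then stand the mallet upright on the steel bench block again and let go. Leave the punch stand, the cup and the tray of blanks where they are.

Things in the scene. Friction and masses are not known exactly. Their poses are not given: they have to be found in the camera images.
- mallet: Brass mallet, 0.5 kg. Head: waisted spool 80 mm tall, flat round faces 40 mm across, waist 28 mm, standing on one face. Level wooden handle leaves it along the mallet's -x, its centreline 40 mm above the lower face: 18 wide, 22 tall from 12 to 74 mm from the head's axis, then 22 wide, 26 tall to 160 mm. Origin: centre of lower face; z up along the head.
- block: Steel bench block, 120 x 120 x 25 mm, fixed; origin at the centre of its underside, z up, so its top is at z = 25 mm. The mallet starts standing on it.
- die: Flat square forming die, 200 x 200 mm, fixed: dark base, thin brass sheet and steel cover plate, 30 mm tall, with a small dark disc at the middle of its top. Origin at the centre of its underside, z up, -x roughly towards the robot.
- station_a: Round dark steel collar on the die, 32 mm diameter, standing 40 mm above the bench; origin at its centre at bench level, z up. It carries lock pin A. The three collars stand at the corners of a triangle on the die, at (65, 0), (-40, 65) and (-40, -65) mm in the die's frame; which collar is at which corner varies.
- station_b: Round dark steel collar on the die, 32 mm diameter, standing 40 mm above the bench; origin at its centre at bench level, z up. It carries lock pin B. The three collars stand at the corners of a triangle on the die, at (65, 0), (-40, 65) and (-40, -65) mm in the die's frame; which collar is at which corner varies.
- station_c: Round dark steel collar on the die, 32 mm diameter, standing 40 mm above the bench; origin at its centre at bench level, z up. It carries lock pin C. The three collars stand at the corners of a triangle on the die, at (65, 0), (-40, 65) and (-40, -65) mm in the die's frame; which collar is at which corner varies.
- pin_a (a joint): How far lock pin A is driven, m: 0 = fully up (top of its head 59 mm above the bench), 0.012 = home (button head down on its collar, top 47 mm above the bench). It starts standing proud, somewhere between 0 and 0.004. A light spring lifts it, but a friction ring holds it wherever it is driven; about 7 N moves it down. A blow drives it at over 0.05 m/s; a slow push is not a blow.
- pin_b (a joint): How far lock pin B is driven, m: 0 = fully up (top of its head 59 mm above the bench), 0.012 = home (button head down on its collar, top 47 mm above the bench). It starts standing proud, somewhere between 0 and 0.004. A light spring lifts it, but a friction ring holds it wherever it is driven; about 7 N moves it down. A blow drives it at over 0.05 m/s; a slow push is not a blow.
- pin_c (a joint): How far lock pin C is driven, m: 0 = fully up (top of its head 59 mm above the bench), 0.012 = home (button head down on its collar, top 47 mm above the bench). It starts already home. A light spring lifts it, but a friction ring holds it wherever it is driven; about 7 N moves it down. A blow drives it at over 0.05 m/s; a slow push is not a blow.
- pin_a_top (a point): Centre of the top face of pin A's steel button head (22 mm across, 7 mm thick); it moves down with the pin.
- pin_b_top (a point): Centre of the top face of pin B's steel button head (22 mm across, 7 mm thick); it moves down with the pin.
- pin_c_top (a point): Centre of the top face of pin C's steel button head (22 mm across, 7 mm thick); it moves down with the pin.
- punch_stand: Bystander: loose wooden block 80 x 130 x 35 mm holding two upright steel doming punches, 145 mm tall in all; origin under its centre.
- dapping_cup: Bystander: loose round steel cup, 60 mm across, 35 mm tall; origin under its centre.
- blank_tray: Bystander: loose white tray 100 x 140 x 22 mm of brass blanks; origin under its centre.
Things that resemble listed ones, but are neither listed nor needed, are in the scene too. What is shaped like the block but turquoise is not meant. There is more than one size of the mallet; the job needs the smaller.

How it is judged:
On the way, in this order (a step that is already met when the one before it is completed fails the run):
1. the mallet is lifted clear of the bench block (z of mallet in the frame of block above 0.045 m), for 0.1 s.
2. one of the proud pins is driven by a blow of the mallet (pin moving down faster than 0.05 m/s under the mallet) (((velocity of joint pin_a above 0.05 m/s and contact force between mallet and station_a above 0.5 N) or (velocity of joint pin_b above 0.05 m/s and contact force between mallet and station_b above 0.5 N))).
3. with one of the two home, the other is driven by a blow of the mallet in the same way ((((velocity of joint pin_a above 0.05 m/s and contact force between mallet and station_a above 0.5 N) and value of joint pin_b above 0.0105 m) or ((velocity of joint pin_b above 0.05 m/s and contact force between mallet and station_b above 0.5 N) and value of joint pin_a above 0.0105 m))).
4. all three pins are home (value of joint each of pin_a, pin_b, pin_c above 0.0105 m and z of mallet in the frame of block above 0.035 m), for 0.2 s.
At the end, for the whole second after the job is handed in: All three pins are home (driven within 1.5 mm of their collars), and the mallet stands upright (within about 7 degrees) on the bench block, the centre of its lower face at least 10 mm inside the block's edges, at rest and released (value of joint each of pin_a, pin_b, pin_c above 0.0105 m and x of mallet in the frame of block between -0.05 and 0.05 m and y of mallet in the frame of block between -0.05 and 0.05 m and z of mallet in the frame of block between 0.021 and 0.029 m and angle between mallet's own z axis and vertical below 0.12 rad and linear speed of mallet below 0.02 m/s and contact force between mallet and the fingers below 0.1 N); the robot touches nothing.
It fails at once if the gripper or arm touches a lock pin or its collar (contact force between any of the fingers, the arm and station_a above 0.5 N or contact force between any of the fingers, the arm and station_b above 0.5 N or contact force between any of the fingers, the arm and station_c above 0.5 N).
It fails at once if the punch stand, cup or tray is shifted by more than 20 mm (distance of any of punch_stand, dapping_cup, blank_tray from where it was at the start of the episode above 0.02 m).
It also fails if it takes over 45 s, if anything falls off the work surface, if the arm or the gripper's body presses on something with over 40 N, if the wrist force passes 120 N, or if a joint passes its speed limit or range.

ROBOT

A 6-joint arm with a two-finger parallel gripper is mounted at the origin on the work surface. World frame = base frame: x ahead of the robot, y to its left, z up, the work surface at z = 0. Lengths are in m, angles in rad, forces in N, time in s.
With the tool pointing down it reaches from about 0.35 to 0.8 m from the base axis. Payload 7.3 kg.
Tool frame: the origin (TCP) lies between the finger pads; the fingertips stand 25 mm ahead of it and the grasp point (between the pads) lies 6 mm ahead of it (r.tip_extent is the distance from the TCP to the fingertips, in m); z points along the fingers, y is the line along which they close (so a half turn about z gives the same grasp; the last joint's range is limited). The gripper opens to 85 mm and grips with 20 to 120 N. Pads are 22 mm wide; open, the fingers measure 114 mm over their backs; the gripper's body (76 mm by 85 mm) begins 54 mm behind the grasp point. The pads swing forward as they close: fully open they stand 13 mm farther back than shut.
Start: joints at [1.074, 0.342, 1.524, -0, 1.275, -0.146], TCP at [0.18, 0.493, 0.256] pointing down, gripper open.
Joint ranges: [-2.53, 2.53], [-0.77, 2.02], [0.04, 2.7], [-1, 4.14], [0.28, 2.66], [-3.11, 3.11]. Speed limits (rad/s): [2.57, 2.57, 3.14, 3.14, 3.14, 3.14].

INTERFACE

Orientations are given as a unit quaternion [x, y, z, w].
In Python, from workcell import r, command_gripper, optics gives the robot as it stands. The module is installed in compiled form; this text tells all that it offers. Calls block until the motion is done:
- r.reach(position, orientation): joint-space move of the TCP to a pose.
- r.move_straight(position, orientation=None, speed=0.15, max_force=None): straight line of the TCP; orientation=None keeps the orientation; speed is the mean speed in m/s. With max_force (N) it stops when the force on the tool has changed by that much, and returns True; else False.
- r.movej(angles): joint-space move.
- command_gripper(opening, force=None): finger opening in m; force is the grip in N (None keeps the last); returns when the fingers have stopped.
- r.hold(seconds).
- r.solve_ik(position, orientation): joint angles nearest the present ones, or None.
- r.read_state(): the state.
- optics.get_image(name): name is "scene" or "top"; returns (picture, depth): 420x560x3 uint8, red, green, blue; 420x560 float32, m along the optical axis (not along the pixel's ray), 0 where there is no reading.
- optics.camera_model(name): a dict with "K" (3x3 intrinsics, pixels), "R" (3x3) and "t" (3): a world point X has camera coordinates R X + t. Camera axes: x right, y down, z forward; pixel columns grow to the right and rows downward; lengths in m; the calibration is good to about 2 mm. A picture is of the moment at which its call begins. camera_model takes no time and is no camera call.
A pose or a line that the arm cannot do raises r.PlanningError and nothing moves.
- r.finish_job(): hands the job in; it is judged then, once.
The state is a dict: "time_s": time; "joint_positions": joint angles; "dq": joint speeds; "tau": joint torques, N m; "eef_pos": TCP position; "eef_rot": TCP orientation; "contact_force": force on the tool from outside, world axes, zero at the start; "torque": the same for the moment, N m; "grip_width": finger opening in m; "grip_force": force on a finger pad.
Only numpy, scipy, OpenCV 4.12 (cv2) and the standard library are available. Lean on these libraries where they do the work, as an engineer would, in place of code of your own. Each camera call takes 0.05 s, during which the arm holds its last target. There are 200 camera calls.

## Working session

There is one attempt and no reset: what is moved stays moved. The work goes in short steps, each a Python script; the robot and the scene stay as the last script left them, time stands still between calls to the robot, and variables do not carry over. Pictures are saved under pics/ and viewed, at most 10 in all, crops included, and the job is handed in when it is done.

```bash
mkdir -p pics
cat > h.py <<'E'
import numpy as np, cv2
from workcell import r, command_gripper, optics
def snap(n):
    p,d=optics.get_image(n); np.savez(f'{n}.npz',p=p,d=d); return p,d
def pt(n,u,v,d):
    m=optics.camera_model(n); z=d[int(v),int(u)]
    c=np.linalg.inv(m['K'])@[u,v,1]*z
    return m['R'].T@(c-m['t'])
E
python3 - <<'E'
from h import *
for n in('scene','top'):
    p,d=snap(n); cv2.imwrite(f'pics/{n}0.png',cv2.resize(p[:,:,::-1],(800,600)))
    m=optics.camera_model(n); print(n,(-m['R'].T@m['t']).round(3),m['K'].round(1).tolist(),m['R'].round(2).tolist())
E
```

```text
scene [ 1.286 -0.188  1.265] [[458.8, 0.0, 276.3], [0.0, 458.8, 214.2], [0.0, 0.0, 1.0]] [[0.01, 1.0, 0.01], [0.85, -0.01, -0.53], [-0.53, 0.01, -0.85]]
top [ 0.312 -0.169  1.611] [[474.6, 0.0, 277.8], [0.0, 474.6, 213.6], [0.0, 0.0, 1.0]] [[-0.0, -1.0, -0.0], [-0.99, 0.0, -0.17], [0.17, 0.0, -0.99]]
```

View pics/scene0.png

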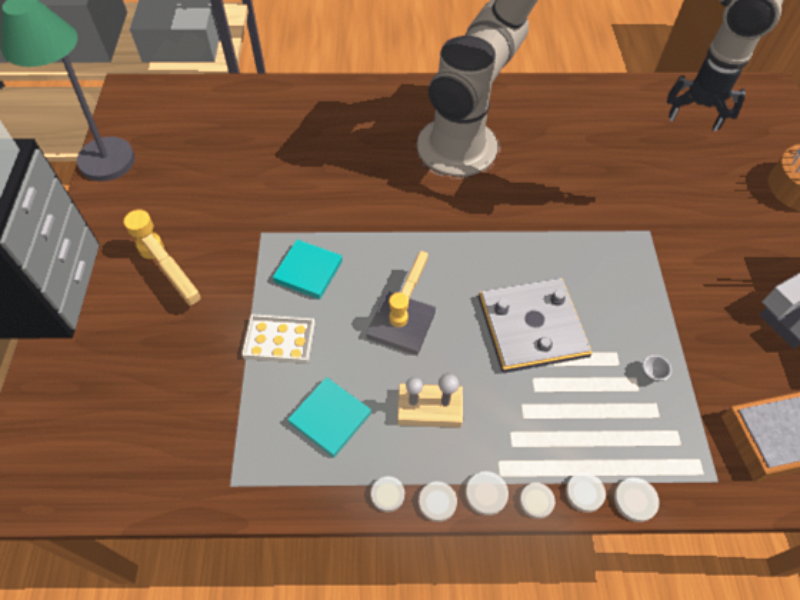

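View pics/top0.png

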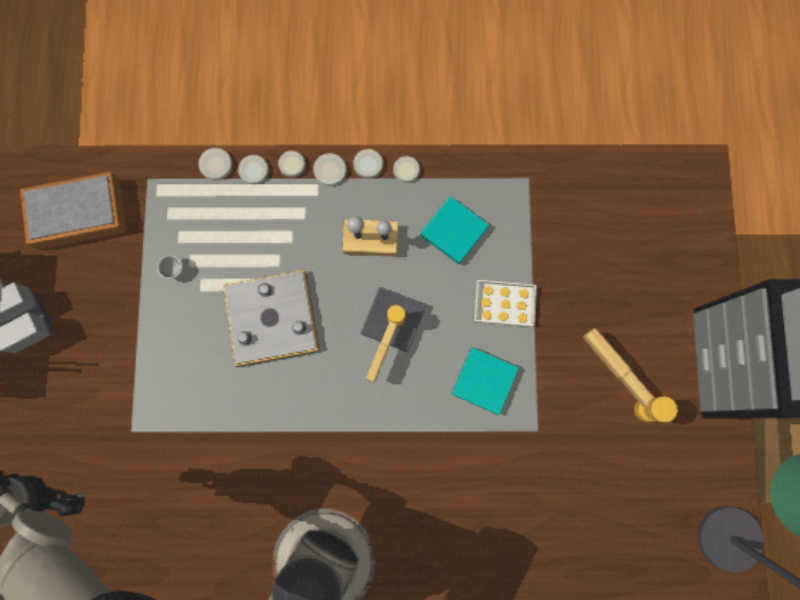

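The scene shows these candidates, in 800×600 pixels:
- **Mallets:** the small one is on the dark block at top (396,315) / scene (399,300). The big one is at top (655,410) / scene (140,225). I choose the small one.
- **Blocks:** the dark steel one is at top (393,320). The turquoise ones, at top (455,230) and (487,380), are decoys.
- **Die:** it is at top (270,318), with pins at about (264,290), (245,338) and (299,327).

Next I take close crops.

Run:
```python
from h import *
for n,(x,y) in {'top':(150,180),'scene':(250,170)}.items():
    z=np.load(n+'.npz'); p=z['p'][y:y+100,x:x+160,::-1]
    im=cv2.resize(p,None,fx=5,fy=5,interpolation=cv2.INTER_CUBIC)
    for k in range(0,160,20): cv2.putText(im,str(x+k),(k*5,10),0,.35,(0,0,255)); cv2.line(im,(k*5,12),(k*5,18),(0,0,255))
    for k in range(0,100,20): cv2.putText(im,str(y+k),(0,k*5+4),0,.35,(0,0,255))
    cv2.imwrite(f'pics/{n}c.png',im)
```

```text
(no output)
```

View pics/topc.png

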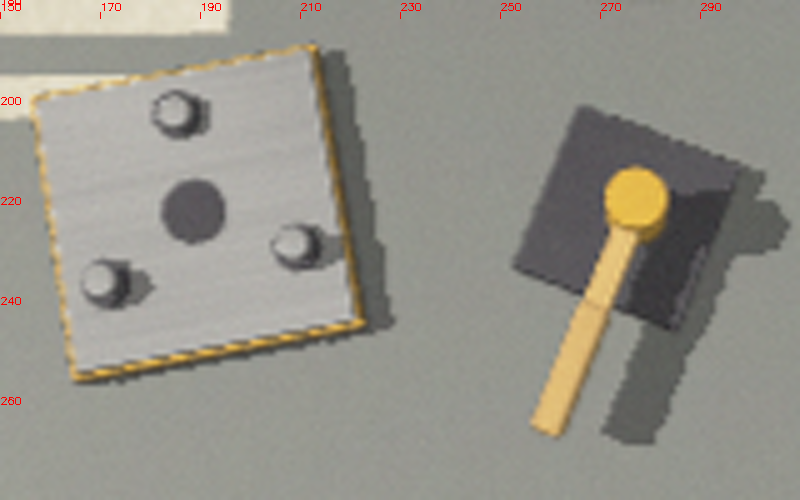

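View pics/scenec.png

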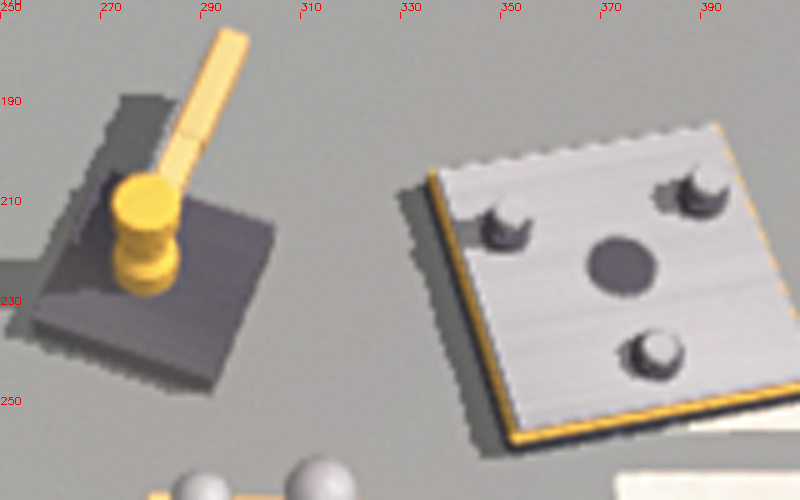

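The crops show the mallet head at top px (277,219), its handle end at (260,266), and its top at scene (280,210). The pins are at top (185,202), (171,236) and (209,229). I triangulate these next.

Run:
```python
from h import *
S={n:np.load(n+'.npz')['d'] for n in('top','scene')}
M={n:optics.camera_model(n) for n in S}
P={n:M[n]['K']@np.c_[M[n]['R'],M[n]['t']] for n in S}
T=lambda a:np.array([150+a[0]/5-.4,180+a[1]/5-.4]); C=lambda a:np.array([250+a[0]/5-.4,170+a[1]/5-.4])
def ray(n,uv,z):
    m=M[n]; o=-m['R'].T@m['t']; d=m['R'].T@np.linalg.inv(m['K'])@[*uv,1]; return o+d*(z-o[2])/d[2]
for k,a,b in [('mallet',(636,195),(148,201)),('hend',(546,432),(233,34)),('disc',(194,211),(622,266)),
  ('pinN',(177,110),(660,350)),('pinL',(103,281),(707,187)),('pinR',(297,243),(510,217)),('blkNear',(582,106),(211,375)),('blkR',(742,172),(33,320)),('blkL',(514,266),(274,225))]:
    a,b=T(a),C(b); X=cv2.triangulatePoints(P['top'],P['scene'],a,b)[:,0]; X=X[:3]/X[3]
    u,v=a.round().astype(int); u2,v2=b.round().astype(int)
    print(k,X.round(4),'dep',pt('top',u,v,S['top']).round(4),pt('scene',u2,v2,S['scene']).round(4))
# die corners, block corners on planes
D=np.array([ray('top',T(c),.03) for c in((33,98),(315,45),(362,323),(75,378))]);print('die',D.round(4).tolist(),D.mean(0).round(4))
B=np.array([ray('top',T(c),.025) for c in((582,106),(742,172),(672,330),(514,266))]);print('blk',B.round(4).tolist(),B.mean(0).round(4))
# depth clouds: pin/mallet tops
for n in S:
    d=S[n];v,u=np.nonzero(d>0);m=M[n]
    W=(np.linalg.inv(m['K'])@np.c_[u,v,np.ones(len(u))].T*d[v,u]-m['t'][:,None]).T@m['R']
    np.save(n+'W.npy',W)
    for k,c in [('N',(.609,-.0)),]: pass
    near=lambda c,rad,lo,hi:W[(np.hypot(W[:,0]-c[0],W[:,1]-c[1])<rad)&(W[:,2]>lo)&(W[:,2]<hi)]
    for a in((177,110),(103,281),(297,243)):
        c=ray('top',T(a),.053); q=near(c,.009,.035,.09); print(n,'pin',c.round(4),len(q),np.median(q,0).round(4),np.percentile(q[:,2],[10,50,90]).round(4))
    c=ray('top',T((636,195)),.105); q=near(c,.03,.09,.13); print(n,'mal',len(q),q.mean(0).round(4),(q.min(0)/2+q.max(0)/2).round(4))
    q=near(ray('top',T((580,330)),.065),.13,.06,.09); print(n,'handle',len(q),np.median(q[:,2]))
```

```text
mallet [ 0.5547 -0.1646  0.1073] dep [ 0.5526 -0.1661  0.1119] [ 0.5542 -0.1643  0.1053]
hend [ 0.4054 -0.1067  0.0718] dep [ 0.4051 -0.108   0.0765] [ 0.4113 -0.1075  0.0818]
disc [0.5567 0.1334 0.03  ] dep [0.5561 0.1343 0.0286] [0.5587 0.1334 0.0323]
pinN [0.6236 0.1451 0.0428] dep [0.6208 0.1425 0.0494] [0.6283 0.1458 0.0491]
pinL [0.5075 0.1902 0.0443] dep [0.505  0.1864 0.0582] [0.5135 0.1886 0.0537]
pinR [0.5321 0.0615 0.0497] dep [0.5321 0.0594 0.0531] [0.5374 0.0628 0.0583]
blkNear [ 0.6293 -0.1271  0.026 ] dep [ 0.628  -0.1286  0.0288] [ 0.629  -0.1248  0.0229]
blkR [ 0.585  -0.2362  0.0174] dep [ 0.5869 -0.238   0.0061] [ 0.576  -0.2362 -0.0011]
blkL [ 0.52   -0.0825  0.0226] dep [ 0.5219 -0.0805  0.0026] [ 0.5241 -0.0837  0.0269]
die [[0.6344, 0.2445, 0.03], [0.6711, 0.0536, 0.03], [0.4807, 0.018, 0.03], [0.4441, 0.2085, 0.03]] [0.5576 0.1312 0.03  ]
blk [[0.6294, -0.1285, 0.025], [0.5837, -0.2372, 0.025], [0.4763, -0.1894, 0.025], [0.5196, -0.0831, 0.025]] [ 0.5522 -0.1595  0.025 ]
top pin [0.6214 0.1418 0.053 ] 24 [0.6209 0.1405 0.045 ] [0.0388 0.045  0.0506]
top pin [0.5063 0.187  0.053 ] 27 [0.5053 0.1853 0.0541] [0.0436 0.0541 0.0592]
top pin [0.5315 0.0593 0.053 ] 26 [0.531  0.0584 0.0558] [0.0426 0.0558 0.0611]
top mal 123 [ 0.5529 -0.1645  0.1043] [ 0.5544 -0.1645  0.1027]
top handle 284 0.07645712947455877
scene pin [0.6214 0.1418 0.053 ] 24 [0.622  0.1405 0.0463] [0.0387 0.0463 0.0494]
scene pin [0.5063 0.187  0.053 ] 29 [0.5085 0.1863 0.0516] [0.0386 0.0516 0.0557]
scene pin [0.5315 0.0593 0.053 ] 29 [0.5332 0.0573 0.0566] [0.0376 0.0566 0.0604]
scene mal 147 [ 0.5573 -0.1641  0.1029] [ 0.5551 -0.1642  0.1004]
scene handle 273 0.07606727136428276
```

Pin N (0.621, 0.143) is home, with its top at about 47 mm. Pins L (0.506, 0.187) and R (0.530, 0.060) are proud. I grasp the handle's thin part 55 mm from the head axis.

```bash
cat >> h.py <<'E'
from scipy.spatial.transform import Rotation as Rn
hd=np.array([.9355,-.3533,0]); MAL=np.array([.5547,-.1645]); L=np.array([.506,.1875]); Rp=np.array([.5303,.060]); GZ=.071
def quat(s=1):
    x=hd*s; z=np.array([0,0,-1.]); return Rn.from_matrix(np.c_[x,np.cross(z,x),z]).as_quat()
E
python3 - <<'E'
from h import *
g=MAL-.055*hd[:2]
best=None
for s in(1,-1):
    q=r.solve_ik([*g,.2],quat(s)); print(s,None if q is None else np.round(q,2))
    if q is not None and (best is None or abs(q[5])<abs(best[1][5])): best=(s,q)
s=best[0]; Q=quat(s); np.save('q.npy',Q)
command_gripper(.06)
r.reach([*g,.2],Q); r.move_straight([*g,GZ],speed=.12,max_force=15)
print(r.read_state()['eef_pos'])
command_gripper(0,force=110); st=r.read_state(); print(st['grip_width'],st['grip_force'],st['eef_pos'],st['time_s'])
r.move_straight([*g,GZ+.08],speed=.15)
p,d=snap('scene'); cv2.imwrite('pics/s1.png',cv2.resize(p[130:270,220:420,::-1],None,fx=4,fy=4,interpolation=cv2.INTER_CUBIC))
snap('top'); st=r.read_state();print(st['grip_width'],st['contact_force'],st['torque'],st['eef_pos'],st['time_s'])
E
```

```text
1 [-0.43  0.39  1.61 -0.    1.14  1.5 ]
-1 [-0.43  0.39  1.61 -0.    1.14 -1.64]
[ 0.50370902 -0.14524608  0.07165293]
0.016524451392354388 107.07001447677612 [ 0.50341284 -0.14523298  0.07155422] 4.7083
0.016377984984559175 [ 0.14094803 -0.41702604 -4.36317389] [0.07500489 0.18299102 0.01850008] [ 0.50232407 -0.14464078  0.14947271] 5.4917
```

View pics/s1.png

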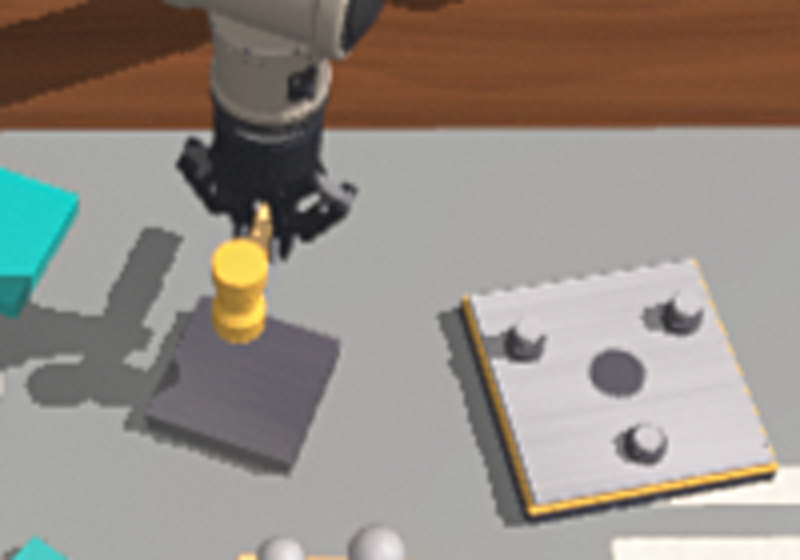

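The mallet is held level and upright, with its top at scene px ≈ (280,195). I check the head's position in the grip and then deliver the first blow on pin R.

```bash
cat >> h.py <<'E'
def headpos(n,g,ztop):
    d=np.load(n+'.npz')['d'];m=optics.camera_model(n);v,u=np.nonzero(d>0)
    W=(np.linalg.inv(m['K'])@np.c_[u,v,np.ones(len(u))].T*d[v,u]-m['t'][:,None]).T@m['R']
    k=(np.hypot(*(W[:,:2]-g).T)<.03)&(abs(W[:,2]-ztop)<.02); W=W[k]; W=W[W[:,2]>np.median(W[:,2])-.006]; return len(W),W.mean(0).round(4),((W.min(0)+W.max(0))/2).round(4)
def pins(n):
    for c in((.621,.1427),L,Rp):
        print(n,'pin',c,headpos(n,np.array(c),.053))
E
python3 - <<'E'
from h import *
Q=np.load('q.npy'); st=r.read_state(); e=st['eef_pos']; h0=e[:2]+.0545*hd[:2]
print('expect head',h0)
print(headpos('scene',h0,.183)); p=np.load('scene.npz')
m=optics.camera_model('scene');o=-m['R'].T@m['t'];dd=m['R'].T@np.linalg.inv(m['K'])@[280-.4,195.4-.4,1];print('ray',o+dd*(.183-o[2])/dd[2])
def at(c,z): return [*(np.array(c)-.0555*hd[:2]),z]
r.reach(at(Rp,.15),Q); r.hold(.3); st=r.read_state(); print(st['eef_pos'],at(Rp,.15))
snap('top');snap('scene')
for n in('top','scene'): print(n,headpos(n,Rp,.183))
r.move_straight(at(Rp,.135),Q)
hit=r.move_straight(at(Rp,.092),Q,speed=.2,max_force=60); st=r.read_state(); print('blow',hit,st['eef_pos'],st['contact_force'],st['grip_width'])
r.hold(.1); st=r.read_state(); print(st['eef_pos'],st['contact_force'])
r.move_straight(at(Rp,.15),Q); print(r.read_state()['eef_pos'],r.read_state()['time_s'])
E
```

```text
expect head [ 0.55330882 -0.16389563]
(139, array([ 0.5557, -0.1636,  0.1821]), array([ 0.554 , -0.1636,  0.1815]))
ray [ 0.55277985 -0.16339502  0.183     ]
[0.47869847 0.07862309 0.14995699] [np.float64(0.47837975), np.float64(0.07960815), 0.15]
top (16, array([0.5311, 0.0434, 0.1813]), array([0.5309, 0.0438, 0.1823]))
scene (136, array([0.5317, 0.0592, 0.1821]), array([0.53  , 0.0592, 0.1821]))
blow False [0.4786946  0.07964215 0.0923118 ] [ 0.26252513  0.45172482 -4.14803265] 0.016461881916958035
[0.47853589 0.07961732 0.0925221 ] [-0.53436993  1.03885418 -4.24838537]
[0.47800259 0.07959607 0.14983929] 8.0417
```

Run:
```python
from h import *
Q=np.load('q.npy')
def at(c,z): return [*(np.array(c)-.0555*hd[:2]),z]
r.move_straight(at([.505,-.06],.15),Q,speed=.25); e=r.read_state()['eef_pos']
P=[]
for n in('scene','top'):
    p,d=snap(n)
    print(n,'head',e[:2]+.0555*hd[:2],headpos(n,e[:2]+.0555*hd[:2],.183)); pins(n)
    (x,y)=(250,150) if n=='scene' else (150,180)
    P.append(cv2.resize(p[y:y+110,x:x+160,::-1],(400,275),interpolation=cv2.INTER_CUBIC))
p,d=np.load('scene.npz')['p'],0
P.append(cv2.resize(p[165:235,270:330,::-1],(400,467//1),interpolation=cv2.INTER_CUBIC)[:275])
P.append(cv2.resize(p[190:245,335:415,::-1],(400,275),interpolation=cv2.INTER_CUBIC))
cv2.imwrite('pics/a1.png',np.vstack([np.hstack(P[:2]),np.hstack(P[2:])]))
```

```text
scene head [ 0.50438949 -0.06017842] (136, array([ 0.505 , -0.0589,  0.1836]), array([ 0.5027, -0.0584,  0.1833]))
scene pin (0.621, 0.1427) (78, array([0.6252, 0.1454, 0.0426]), array([0.6181, 0.146 , 0.0429]))
scene pin [0.506  0.1875] (82, array([0.5123, 0.1885, 0.0458]), array([0.511 , 0.1853, 0.0473]))
scene pin [0.5303 0.06  ] (68, array([0.5352, 0.0616, 0.0429]), array([0.5366, 0.0591, 0.0435]))
  return _methods._mean(a, axis=axis, dtype=dtype,
  ret = ret.dtype.type(ret / rcount)
h.py:16: RuntimeWarning: Mean of empty slice.
  k=(np.hypot(*(W[:,:2]-g).T)<.03)&(abs(W[:,2]-ztop)<.02); W=W[k]; W=W[W[:,2]>np.median(W[:,2])-.006]; return len(W),W.mean(0).round(4),((W.min(0)+W.max(0))/2).round(4)
  ret = um.true_divide(
Traceback (most recent call last):
  File "h.py", line 16, in headpos
    k=(np.hypot(*(W[:,:2]-g).T)<.03)&(abs(W[:,2]-ztop)<.02); W=W[k]; W=W[W[:,2]>np.median(W[:,2])-.006]; return len(W),W.mean(0).round(4),((W.min(0)+W.max(0))/2).round(4)
                                                                                                                                            ~~~~~^^^
ValueError: zero-size array to reduction operation minimum which has no identity
```

Run:
```python
from h import *
p=np.load('scene.npz');d=p['d'];p=p['p'];m=optics.camera_model('scene');v,u=np.nonzero(d>0)
W=(np.linalg.inv(m['K'])@np.c_[u,v,np.ones(len(u))].T*d[v,u]-m['t'][:,None]).T@m['R']
for c in((.621,.1427),L,Rp):
    for o in(0,.003):
        q=W[(np.hypot(*(W[:,:2]-c-[o,0]).T)<.008)&(W[:,2]>.036)]; print(c,o,len(q),np.percentile(q[:,2],[25,50,75,90]).round(4))
a=cv2.resize(p[190:250,330:420,::-1],(800,533),interpolation=cv2.INTER_CUBIC)
b=cv2.resize(p[170:245,230:300,::-1],(280,300),interpolation=cv2.INTER_CUBIC)
cv2.imwrite('pics/a1.png',a)
```

```text
(0.621, 0.1427) 0 19 [0.0439 0.0445 0.0473 0.0483]
(0.621, 0.1427) 0.003 22 [0.0438 0.0466 0.0481 0.049 ]
[0.506  0.1875] 0 20 [0.0461 0.0532 0.0552 0.0562]
[0.506  0.1875] 0.003 22 [0.0439 0.0535 0.0553 0.0563]
[0.5303 0.06  ] 0 16 [0.0442 0.0452 0.047  0.0489]
[0.5303 0.06  ] 0.003 20 [0.0437 0.0453 0.047  0.0486]
```

View pics/a1.png

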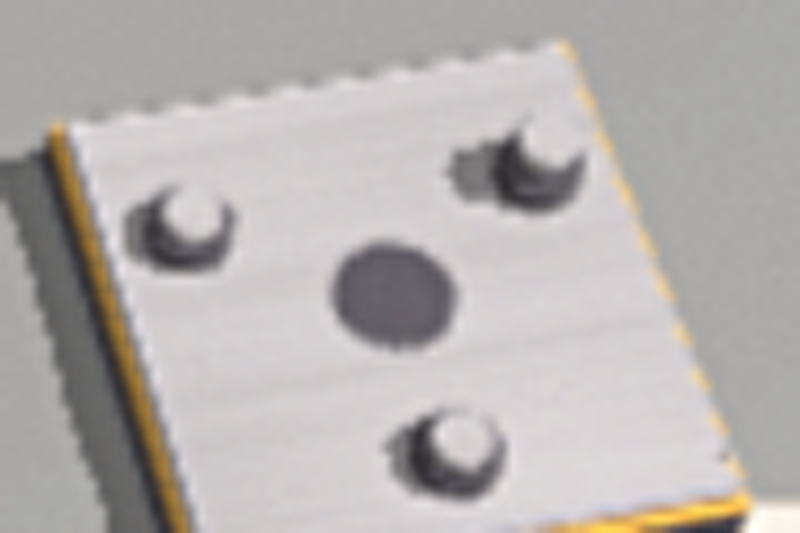

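In the crop, pin R (190,215) now sits as low as the home pin (465,440), while L (550,140) is still proud. I give R one confirming tap and then strike L.

Run:
```python
from h import *
Q=np.load('q.npy')
def at(c,z): return [*(np.array(c)-.0555*hd[:2]),z]
for c,z in((Rp,.0905),(L,.0905)):
    r.reach(at(c,.15),Q); r.move_straight(at(c,.135),Q); r.hold(.1)
    hit=r.move_straight(at(c,z),Q,speed=.2,max_force=45); st=r.read_state(); print(hit,st['eef_pos'],st['contact_force'])
    r.hold(.15); st=r.read_state(); print(st['eef_pos'],st['contact_force'],st['grip_width'])
    r.move_straight(at(c,.15),Q)
r.reach(at([.505,-.06],.15),Q); e=r.read_state()['eef_pos'];
p,d=snap('scene'); print(headpos('scene',e[:2]+.0555*hd[:2],.183),e[:2]+.0555*hd[:2],e,r.read_state()['time_s'])
m=optics.camera_model('scene');v,u=np.nonzero(d>0)
W=(np.linalg.inv(m['K'])@np.c_[u,v,np.ones(len(u))].T*d[v,u]-m['t'][:,None]).T@m['R']
for c in((.621,.1427),L,Rp):
    q=W[(np.hypot(*(W[:,:2]-c-[.003,0]).T)<.008)&(W[:,2]>.036)]; print(c,len(q),np.percentile(q[:,2],[25,50,75,90]).round(4))
a=cv2.resize(p[150:250,260:420,::-1],(800,500),interpolation=cv2.INTER_CUBIC)
cv2.imwrite('pics/a2.png',a)
```

```text
False [0.47869464 0.07933776 0.09077059] [ 0.49446136 -0.20425776 -3.86373355]
[0.47850065 0.07944695 0.09100165] [-0.24723537  0.13988879 -3.83695742] 0.016232732374000594
False [0.45440799 0.2069168  0.09086199] [-0.91515694  0.15939382 -3.20821596]
[0.45413934 0.20700526 0.09108132] [-0.32805015  0.5647158  -3.21202172] 0.016462971646928722
(134, array([ 0.5042, -0.0575,  0.1856]), array([ 0.5032, -0.0578,  0.1849])) [ 0.50487945 -0.05926082] [ 0.4529592  -0.03965267  0.14957082] 13.8
(0.621, 0.1427) 23 [0.0437 0.0462 0.0478 0.0487]
[0.506  0.1875] 21 [0.0422 0.0452 0.0469 0.0489]
[0.5303 0.06  ] 24 [0.0426 0.0461 0.0481 0.0495]
```

View pics/a2.png

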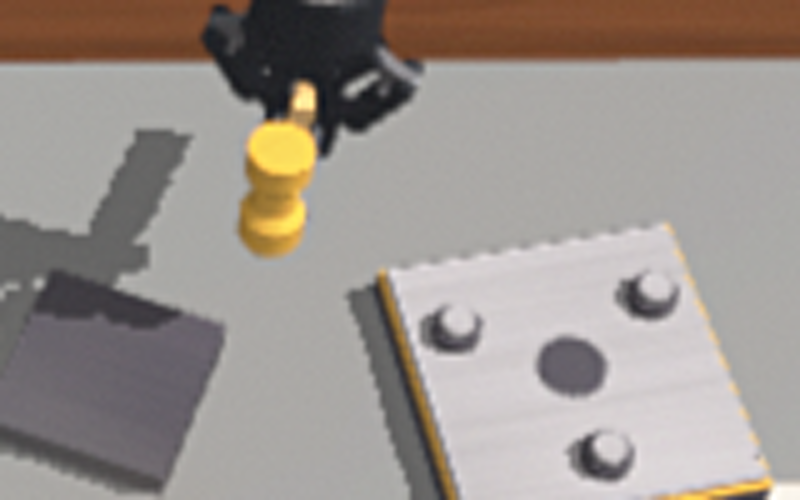

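All three pin heads now match: L (655,290), R (460,325) and N (610,450). The mallet has pitched about 3.4° head-up in the grip. I counter-tilt the tool and set the mallet down on the block.

Run:
```python
from h import *
Q=np.load('q.npy'); a=np.cross([0,0,1],hd)
Q2=(Rn.from_rotvec(.058*a)*Rn.from_quat(Q)).as_quat()
c=np.array([.553,-.161])-.0555*hd[:2]
r.reach([*c,.15],Q2); r.hold(.2); p,d=snap('scene'); print(headpos('scene',np.array([.553,-.161]),.183))
r.move_straight([*c,.082],Q2,speed=.1); r.hold(.3)
hit=r.move_straight([*c,.0695],Q2,speed=.015,max_force=5); st=r.read_state(); print(hit,st['eef_pos'],st['contact_force'])
command_gripper(.06); r.hold(.3)
r.move_straight([*c,.2],Q2,speed=.12); r.reach([.33,.2,.3],Q)
r.hold(.3)
P=[]
for n,(x,y) in {'top':(240,190),'scene':(250,170)}.items():
    p,d=snap(n); P.append(cv2.resize(p[y:y+90,x:x+80,::-1],(400,450),interpolation=cv2.INTER_CUBIC)); print(n,headpos(n,np.array([.553,-.161]),.105))
cv2.imwrite('pics/end.png',np.hstack(P))
st=r.read_state(); print(st['time_s'],st['contact_force'],st['grip_width'])
```

```text
(144, array([ 0.5532, -0.158 ,  0.1836]), array([ 0.5524, -0.1579,  0.1831]))
True [ 0.50073833 -0.14123407  0.07022399] [-0.27052543  0.4127946   5.11632415]
top (114, array([ 0.5517, -0.1599,  0.1048]), array([ 0.5525, -0.1597,  0.1056]))
scene (126, array([ 0.5545, -0.1595,  0.1044]), array([ 0.5538, -0.1598,  0.1047]))
20.3417 [0.16602397 0.17892745 0.52194771] 0.06022261904888789
```

View pics/end.png

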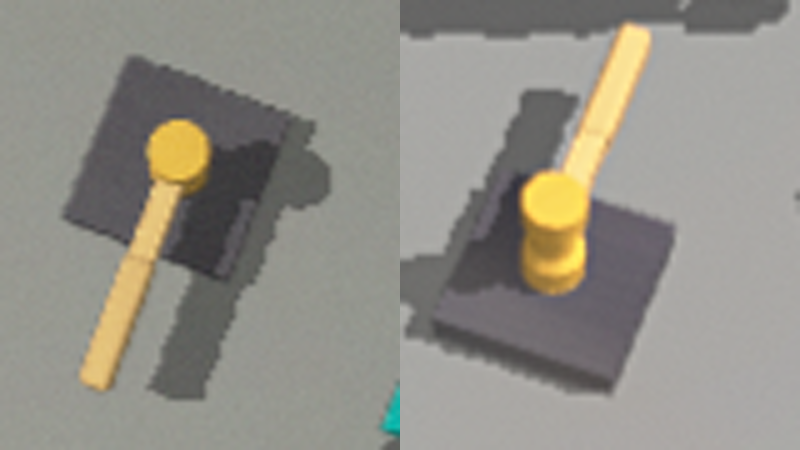

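The mallet stands upright near the block's centre, with its head at left-panel px (178,150), and the gripper is clear of it. I hand the job in.

```bash
python3 -c "
from h import *
print(r.finish_job())"
```

```text
the job is handed in; nothing more can be done
None
```

I knocked both proud pins down with the mallet, all three now measure level in the camera depth, and the mallet stands released on the steel block; I handed the job in at about 20 s, and no verdict was returned.

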